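# Tip the lid off the block bath and park it in the lid rack

### The job

Open up the block bath: tip its loose lid up by the overhanging front lip until it leans back on its own against the bath's slanted back panel, and let go of it. Then take the raised lip from above, lift the lid off, and set it down upright, lip up and well centred, on the floor of the wire lid rack's slot, without dropping it. Leave the bottle, the tube rack and the tip box where they are.

Things in the scene. Friction and masses are not known exactly. Their poses are not given: they have to be found in the camera images.
- bath: white dry-block bath, fixed: 140 (x) x 136 (y) mm, rim 90 mm high, dial and switch on its front (-x) face. Origin on the bench; front face at x = -55 mm, rear at +85 mm. Open well x = -47 to +33 mm, y = -55 to +55 mm; behind it a flat ledge at rim height (x = +33 to +66 mm), then a back panel, 10 mm thick, rising to z = 163 mm and leaning 15 degrees back (to +x)
- bath_ledge (a point): point on the bath where the ledge meets the foot of the back panel, at rim height (bath x = +66.5 mm, y = 0, z = 90 mm); same axes as the bath. The tipped lid's heel ends up here
- lid: grey plastic lid, loose, about 170 g: plate 140 (x) x 120 (y) x 8 (z) mm, origin at the centre of its underside; z out of its top face, x from lip to heel. Under it a ring of ribs 10 mm deep (x = -34 to +40, y = -52 to +52 mm) sits in the well with 3 mm play. Shut, it lies level on the rim, axes as the bath's, origin at bath x = -10 mm, z = 90 mm
- lid_lip (a point): middle of the lip's edge, on the plate's underside (lid x = -70 mm, y = 0, z = 0); axes of the lid. The lip is the plain plate from lid x = -70 to -34 mm; shut, it sticks out 25 mm in front of the bath
- lid_heel (a point): middle of the heel's edge, on the plate's underside (lid x = +70 mm, y = 0, z = 0); axes of the lid. Shut, it is 6 mm short of the back panel. Leaning on the panel, the lid stands on its heel, lip uppermost, its z axis about 15 degrees below level
- rack: lid rack, fixed: light metal base 56 (x) x 170 (y) x 12 (z) mm with two parallel wire fences along y at x = -17 and +17 mm (wire 6 mm thick, 28 mm free between them, 130 mm long, tops 78 mm above the bench). Origin on the bench under its centre. The slot between the fences is open at both ends
- rack_slot (a point): centre of the slot's floor (12 mm above the bench); axes of the rack
- reagent_bottle: amber bottle, 64 mm across, 120 mm tall; origin under its centre; not to be moved
- tube_rack: blue test-tube rack with three tubes, 90 x 150 mm, 90 mm tall; origin under its centre; not to be moved
- tip_box: pipette-tip box, white with a pink top, 88 x 123 mm, 67 mm tall; origin under its centre; not to be moved
Not all that is in view belongs to the job. Of the things that look like the rack, take the one that is farthest to the robot's right at the start. Of the things shaped like the lid, the grey one is meant.

How it is judged:
On the way, in this order (a step that is already met when the one before it is completed fails the run):
1. the lid leans back against the bath's back panel, heel on the ledge, at rest and let go (angle between lid's own z axis and vertical between 1.65 and 2.1 rad and distance between lid_heel and bath_ledge below 0.03 m and height (world z) of lid_lip above 0.19 m and linear speed of lid below 0.03 m/s and contact force between lid and the fingers below 0.1 N), for 0.3 s.
2. the lid is lifted clear of the bath, held in the fingers (z of lid_heel in the frame of bath_ledge above 0.02 m and contact force between lid and bath below 0.1 N and contact force between lid and the fingers above 0.3 N), for 0.1 s.
3. the lid's heel is set down in the rack's slot (within 15 mm of its floor) while still held (x of lid_heel in the frame of rack_slot between -0.016 and 0.016 m and y of lid_heel in the frame of rack_slot between -0.035 and 0.035 m and z of lid_heel in the frame of rack_slot below 0.015 m and contact force between lid and the fingers above 0.3 N), for 0.1 s.
At the end, for the whole second after the job is handed in: the lid stands in the rack's slot, released and at rest, lip up, within about 20 degrees of upright, its heel on the slot's floor (within 8 mm), between the fences and within 35 mm of the slot's middle along it (x of lid_heel in the frame of rack_slot between -0.016 and 0.016 m and y of lid_heel in the frame of rack_slot between -0.035 and 0.035 m and z of lid_heel in the frame of rack_slot below 0.008 m and z of lid_lip in the frame of rack_slot above 0.12 m and angle between lid's own z axis and vertical between 1.2 and 1.94 rad and linear speed of lid below 0.04 m/s and contact force between lid and the fingers below 0.1 N); the robot touches nothing.
It fails at once if the reagent bottle is moved more than 30 mm (distance of reagent_bottle from where it was at the start of the episode above 0.03 m).
It fails at once if the tube rack is moved more than 30 mm (distance of tube_rack from where it was at the start of the episode above 0.03 m).
It fails at once if the tip box is moved more than 30 mm (distance of tip_box from where it was at the start of the episode above 0.03 m).
It also fails if it takes over 61 s, if anything falls off the work surface, if the arm or the gripper's body presses on something with over 40 N, if the wrist force passes 120 N, or if a joint passes its speed limit or range.

### The arm

A 6-joint arm with a two-finger parallel gripper is mounted at the origin on the work surface. World frame = base frame: x ahead of the robot, y to its left, z up, the work surface at z = 0. Lengths are in m, angles in rad, forces in N, time in s.
With the tool pointing down it reaches from about 0.35 to 1 m from the base axis. Payload 7.1 kg.
Tool frame: the origin (TCP) lies at the very end of the fingers, on their centre line; the grasp point (between the pads) lies 19 mm behind it; z points along the fingers, y is the line along which they close (so a half turn about z gives the same grasp; the last joint's range is limited). The gripper opens to 85 mm and grips with 20 to 120 N. Pads are 22 mm wide; open, the fingers measure 114 mm over their backs; the gripper's body (76 mm by 85 mm) begins 54 mm behind the grasp point. The pads swing forward as they close: fully open they stand 13 mm farther back than shut.
Start: joints at [-1.293, 0.423, 1.63, -0, 1.089, -0.019], TCP at [0.183, -0.598, 0.231] pointing down, gripper open.
Joint ranges: [-3, 3], [-0.9, 2.11], [0.09, 2.58], [-1.31, 4.45], [0.11, 2.69], [-2.54, 2.54]. Speed limits (rad/s): [2.39, 2.39, 3.01, 3.14, 3.14, 3.14].

### API

Orientations are given as a unit quaternion [x, y, z, w].
In Python, from bench import readout, cams, order gives the robot as it stands.
- The arm moves only by the tool play_rows, never from a script. Its argument "motion" is a list of rows, each a list of 5 numbers: the closure, from -1 (fully open) to 1 (shut), then the shift along the tool's x, y, z normalised to -1 to 1, where 1 is 100 mm, then the turn about the tool's z normalised to -1 to 1, where 1 is 180 degrees. A call has 1 to 12 rows; each row is the pose to reach, as a shift and turn from the pose commanded when the call began, along the tool's axes at that moment, turning the shorter way round; what a row does not reach only later rows make up. A row lasts 1/10 s, in which the tool goes at most 50 mm and 8.59 degrees, less where a joint would pass 70% of its speed; a pose out of reach is approached as far as the arm can. A call with a number of a shift or a turn outside -1 to 1 is refused whole. A call with a gripper value outside its range is refused whole. The fingers move at their own pace and stop on an object; "squeeze" is the grip in N (left out, the last holds). Time passes only in rows, so rows that repeat a pose let the fingers close. It gives the time, the measured TCP pose, the force, the opening and the grip force at its end, in the units of the state.
- readout.sense(): the state, without advancing time (a new reading comes with each control period).
- cams.get_image(name): name is "side" or "top"; returns the picture (384x512x3 uint8, red, green, blue); there is no depth.
- cams.camera_params(name): a dict with "fx", "fy", "cx", "cy" (pixels), "dist_coeffs" ([k1, k2, p1, p2, k3] as OpenCV has them; the pictures are not rectified), "camera_from_world" (4x4, takes a point from world to camera coordinates). Camera axes: x right, y up, looking along -z (the intrinsics and any distortion apply to the point x, -y, -z); pixel columns grow to the right and rows downward; lengths in m; the calibration is good to about 2 mm. A picture is of the moment at which its call begins. camera_params takes no time and is no camera call.
- order.sign_off(): hands the job in; it is judged then, once.
The state is a dict: "time": time; "joints": joint angles; "joint_vel": joint speeds; "tau": joint torques, N m; "position": TCP position; "orientation": TCP orientation; "ft_force": force on the tool from outside, world axes, zero at the start; "moment": the same for the moment, N m; "grip_width": opening from 0.0 (shut) to 1.0 (fully open); "grasp_force": force on a finger pad.
Only numpy, scipy, OpenCV 4.12 (cv2) and the standard library are available. Lean on these libraries where they do the work, as an engineer would, in place of code of your own. Each camera call takes 0.05 s, during which the arm holds its last target. There are 200 camera calls.

## Working session

There is one attempt and no reset: what is moved stays moved. The work goes in short steps, Python scripts to look and compute and a tool call to move; the robot and the scene stay as the last step left them, time stands still between calls to the robot, and variables do not carry over. Pictures are saved under pics/ and viewed, at most 10 in all, crops included, and the job is handed in when it is done.

Besides the shell and the picture viewer there is one more tool, called after "Call:" as a command line: name --pt "numbers of a row" for each row, then --argument value for the rest. play_rows: Moves the arm, as the interface text tells. Its arguments: {"type":"object","properties":{"motion":{"type":"array","items":{"type":"array","items":{"type":"number","minimum":-1,"maximum":1}}},"squeeze":{"type":"number"}},"required":["motion"]}

```bash
mkdir -p pics; ls; python3 - <<'E'
from bench import readout,cams
import cv2,json,numpy as np
print(readout.sense())
for n in("side","top"):
    im=cams.get_image(n);cv2.imwrite(f"pics/{n}0.png",im[:,:,::-1]);p=cams.camera_params(n);print(n,{k:np.round(v,4).tolist() for k,v in p.items()})
E
```

```text
pics
{'time': 0.0, 'joints': array([-1.29302224e+00,  4.23835259e-01,  1.63071196e+00, -5.11930971e-05,
        1.08860967e+00, -1.90102315e-02]), 'joint_vel': array([-0.00141239,  0.00133   , -0.0012755 , -0.00154058, -0.00148355,
       -0.00204924]), 'tau': array([ 1.18133201e-03, -5.57379806e+01, -2.81741881e+01, -7.86826672e-05,
        7.50816660e-03, -1.73278458e-06]), 'position': array([ 0.1826304 , -0.59713385,  0.23054055]), 'orientation': array([ 9.89008012e-01,  1.47859865e-01, -1.23389431e-04, -7.72657947e-04]), 'ft_force': array([ 0.62605716, -0.41880617, -0.22450967]), 'moment': array([ 0.00097352, -0.03968301,  0.00896244]), 'grasp_force': 0.0, 'grip_width': 1.0006878098659044}
side {'fx': 434.0487, 'fy': 434.0487, 'cx': 256.0014, 'cy': 194.022, 'dist_coeffs': [-0.0697, 0.0, 0.0, 0.0, 0.0], 'camera_from_world': [[-0.9229, -0.3849, -0.0083, 0.5272], [0.2406, -0.5933, 0.7682, -0.1898], [-0.3006, 0.7069, 0.6402, -1.1106], [0.0, 0.0, 0.0, 1.0]]}
top {'fx': 350.9854, 'fy': 350.9854, 'cx': 256.9461, 'cy': 195.5596, 'dist_coeffs': [-0.0024, 0.0, 0.0, 0.0, 0.0], 'camera_from_world': [[0.0238, -0.9993, 0.0273, -0.0221], [0.9991, 0.0248, 0.035, -0.5617], [-0.0357, 0.0264, 0.999, -1.0465], [0.0, 0.0, 0.0, 1.0]]}
```

View pics/side0.png

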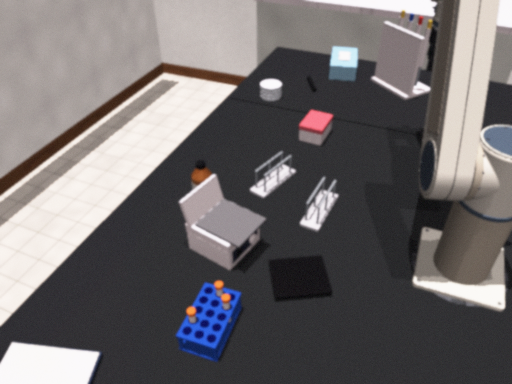

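View pics/top0.png

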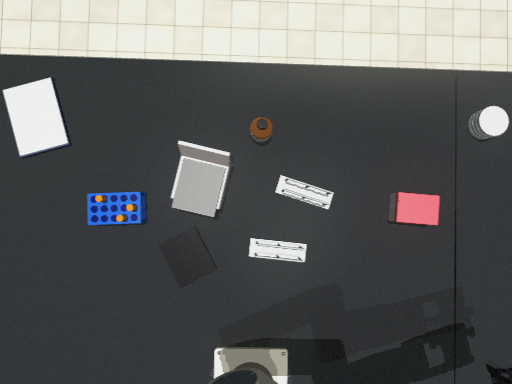

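The top view has the bath at (200,185) with the grey lid shut. Racks are at (304,192) and (278,250), and the first is farthest right (lowest y), so it is the target. The bottle is at (261,128), the tube rack at (115,208) and the tip box at (415,208). The black lid at (188,257) is a decoy.

```bash
cat >h.py <<'E'
import cv2,numpy as np
from bench import cams,readout
def ray(n,uv):
    p=cams.camera_params(n);K=np.array([[p['fx'],0,p['cx']],[0,p['fy'],p['cy']],[0,0,1.]])
    q=cv2.undistortPoints(np.array(uv,float).reshape(-1,1,2),K,np.array(p['dist_coeffs']))[:,0]
    d=np.c_[q[:,0],-q[:,1],-np.ones(len(q))];T=np.array(p['camera_from_world']);R=T[:3,:3]
    return -R.T@T[:3,3],d@R
def plane(n,uv,z):
    c,d=ray(n,uv);return c+d*((z-c[2])/d[:,2])[:,None]
def proj(n,P):
    p=cams.camera_params(n);K=np.array([[p['fx'],0,p['cx']],[0,p['fy'],p['cy']],[0,0,1.]])
    T=np.array(p['camera_from_world']);q=np.atleast_2d(P)@T[:3,:3].T+T[:3,3];q[:,1:]*=-1
    return cv2.projectPoints(q,np.zeros(3),np.zeros(3),K,np.array(p['dist_coeffs']))[0][:,0]
E
python3 - <<'E'
import cv2,numpy as np
from h import *
im=cv2.imread('pics/top0.png');hsv=cv2.cvtColor(im,cv2.COLOR_BGR2HSV)
for (x,y) in[(200,187),(188,257),(176,190),(205,152),(290,184),(304,192),(278,242)]:print((x,y),im[y,x],hsv[y,x])
def comp(m,name,z,amin=200):
    n,l,s,c=cv2.connectedComponentsWithStats(m.astype('uint8'))
    for i in range(1,n):
        if s[i,4]<amin:continue
        cn,_=cv2.findContours((l==i).astype('uint8'),cv2.RETR_EXTERNAL,cv2.CHAIN_APPROX_NONE)
        q=plane('top',cn[0][:,0],z)[:,:2].astype('f4');r=cv2.minAreaRect(q)
        print(name,c[i].round(1),s[i,4],'c',np.round(r[0],4),'size',np.round(r[1],4),'ang',round(r[2],2))
v=im.min(2).astype(int);sat=im.max(2).astype(int)-v
roi=np.zeros(v.shape,bool);roi[135:270,150:345]=1
comp(roi&(v>100)&(v<165)&(sat<30),'lid',.098)
comp(roi&(v>110),'rack',.012)
cv2.imwrite('pics/crop.png',cv2.resize(im[130:270,160:345],None,fx=4.2,fy=4.2,interpolation=cv2.INTER_CUBIC))
s=cv2.imread('pics/side0.png');cv2.imwrite('pics/crops.png',cv2.resize(s[145:275,170:350],None,fx=4.4,fy=4.4,interpolation=cv2.INTER_CUBIC))
E
```

```text
(200, 187) [174 176 176] [ 30   3 176]
(188, 257) [52 53 52] [60  5 53]
(176, 190) [176 176 177] [  0   1 177]
(205, 152) [119 123 130] [ 11  22 130]
(290, 184) [157 158 157] [ 60   2 158]
(304, 192) [236 236 235] [ 90   1 236]
(278, 242) [225 226 225] [ 60   1 226]
lid [203.8 155. ] 523 c [0.6682 0.1454] size [0.1538 0.0304] ang 78.52
rack [199.7 178.6] 3308 c [0.6089 0.1718] size [0.1678 0.2008] ang 78.09
rack [303.9 191.8] 1016 c [ 0.5762 -0.1507] size [0.1711 0.0555] ang 73.04
rack [277.2 249.8] 1066 c [ 0.401  -0.0733] size [0.1718 0.0564] ang 85.17
```

View pics/crop.png

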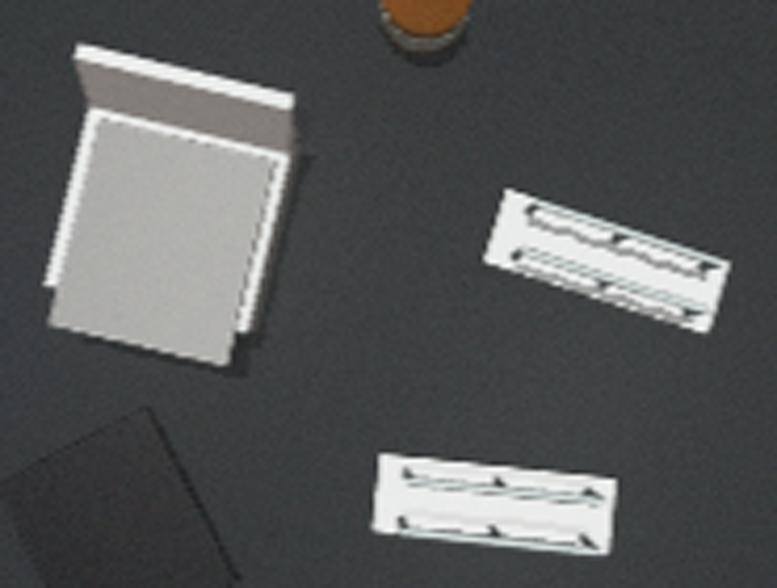

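View pics/crops.png

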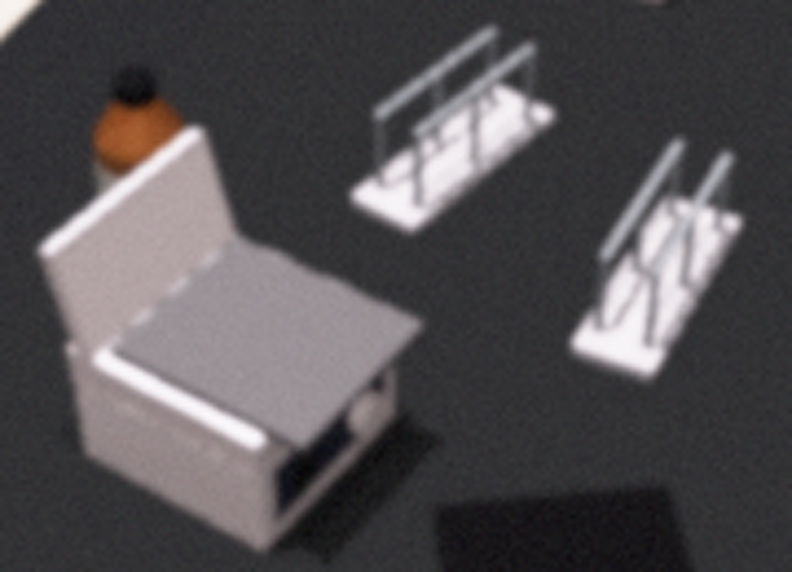

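The crops show the rack long axis and both fences clearly, and the lid's lip corners at crop pixels (50,325) and (228,364). The rack measures 171x56 mm, which matches. Next I measure the lid more precisely.

```bash
python3 - <<'E'
from h import *
im=cv2.imread('pics/top0.png');v=im.min(2).astype(int)
m=((v>160)&(v<192)).astype('uint8');m[:, :150]=0;m[:,240:]=0;m[:140]=0;m[225:]=0
m=cv2.morphologyEx(m,cv2.MORPH_OPEN,np.ones((5,5),'uint8'))
cn=max(cv2.findContours(m,0,cv2.CHAIN_APPROX_NONE)[0],key=cv2.contourArea)[:,0]
r=cv2.minAreaRect(plane('top',cn,.098)[:,:2].astype('f4'));print('lid',r)
c4=np.array([[50,325],[228,364],[275,155],[97,118]])
uv=(c4+.5)/4.2-.5+[160,130];P=plane('top',uv,.098);print(P.round(4),P.mean(0))
for a,b in((0,1),(1,2),(2,3),(3,0)):print(np.linalg.norm(P[a]-P[b]),np.degrees(np.arctan2(*(P[b]-P[a])[1::-1])))
# side view lip corners
s4=np.array([[302,446],[424,323]]);uv=(s4+.5)/4.4-.5+[170,145];print(plane('side',uv,.098))
# rack base in side
r4=np.array([[352,196],[412,231],[556,113]]);uv=(r4+.5)/4.4-.5+[170,145];print(plane('side',uv,[.012]))
# top panel edges front at z=163 
e=np.array([[77,45],[293,94]]);print(plane('top',(e+.5)/4.2-.5+[160,130],.163))
# fence top wires side view: near fence left end/right end, far fence
f=np.array([[418,132],[532,47],[378,110],[494,30]]);print(plane('side',(f+.5)/4.4-.5+[170,145],.075))
E
```

```text
lid ((0.5788105726242065, 0.15654689073562622), (0.11692755669355392, 0.13862094283103943), 78.05150604248047)
[[0.5218 0.2271 0.098 ]
 [0.4991 0.1106 0.098 ]
 [0.6369 0.0837 0.098 ]
 [0.6581 0.2008 0.098 ]] [0.57896955 0.15555844 0.098     ]
0.11862648291936356 -101.03182185972862
0.14047502106086687 -11.058489676809707
0.1190355285012536 79.73964669919518
0.1388726795316212 169.10551405368068
[[0.5211027  0.22886555 0.098     ]
 [0.49568891 0.11215049 0.098     ]]
[[ 0.6244506  -0.07654979  0.012     ]
 [ 0.57106669 -0.05701709  0.012     ]
 [ 0.52257056 -0.22318525  0.012     ]]
[[0.69371462 0.20223524 0.163     ]
 [0.66726059 0.06936131 0.163     ]]
[[ 0.57849069 -0.08600927  0.075     ]
 [ 0.53987422 -0.21067184  0.075     ]
 [ 0.61334948 -0.09893207  0.075     ]
 [ 0.57265665 -0.22081094  0.075     ]]
```

Call:
play_rows --pt "0 1 -0.94 0 0" --pt "0 1 -0.94 0 0" --pt "0 1 -0.94 0 0" --pt "0 1 -0.94 0 0" --squeeze 40

```text
time: 0.5
position: [0.2521, -0.4744, 0.2307]
orientation: [0.989, 0.149, -0.0, -0.002]
ft_force: [-0.1, -0.4, 0.4]
grip_width: 0.505
grasp_force: 0.0
```

Call:
play_rows --pt "0 1 -0.94 0 0" --pt "0 1 -0.94 0 0" --pt "0 1 -0.94 0 0" --pt "0 1 -0.94 0 0"

```text
time: 0.9
position: [0.3201, -0.3564, 0.2311]
orientation: [0.989, 0.15, -0.0, -0.001]
ft_force: [-0.8, -0.2, 0.7]
grip_width: 0.502
grasp_force: 0.0
```

Call:
play_rows --pt "0 1 -0.94 0 0" --pt "0 1 -0.94 0 0" --pt "0 1 -0.94 0 0" --pt "0 1 -0.94 0 0"

```text
time: 1.3
position: [0.3887, -0.2382, 0.2313]
orientation: [0.989, 0.15, 0.0, -0.0]
ft_force: [-0.6, -0.2, 0.7]
grip_width: 0.5
grasp_force: 0.0
```

Call:
play_rows --pt "0 1 -0.94 0 0" --pt "0 1 -0.94 0 0" --pt "0 1 -0.94 0 0" --pt "0 1 -0.94 0 0"

```text
time: 1.7
position: [0.4574, -0.1196, 0.2314]
orientation: [0.989, 0.149, 0.001, 0.0]
ft_force: [0.1, -0.0, 0.2]
grip_width: 0.502
grasp_force: 0.0
```

Call:
play_rows --pt "0 0.5 -0.94 0 0" --pt "0 0.5 -0.94 0 0" --pt "0 0.5 -0.94 0 0" --pt "0 0.5 -0.94 0 0"

```text
time: 2.1
position: [0.476, -0.0169, 0.2312]
orientation: [0.989, 0.149, -0.0, 0.0]
ft_force: [0.3, -0.9, 1.0]
grip_width: 0.504
grasp_force: 0.0
```

Call:
play_rows --pt "0 0.2 -0.94 0 0" --pt "0 0.2 -0.94 0 0" --pt "0 0.2 -0.94 0 0.158" --pt "0 0.2 -0.94 0 0.158" --pt "0 0.2 -0.94 0 0.158" --pt "0 0.2 -0.94 0 0.158" --pt "0 0.2 -0.94 0 0.158"

```text
time: 2.8
position: [0.4676, 0.077, 0.2312]
orientation: [0.995, -0.101, -0.0, 0.0]
ft_force: [-0.2, -0.5, -0.2]
grip_width: 0.508
grasp_force: 0.0
```

Call:
play_rows --pt "0 -0.22 -1 0 0" --pt "0 -0.22 -1 0 0" --pt "0 -0.22 -1 0.8 0" --pt "0 -0.22 -1 0.8 0" --pt "0 -0.22 -1 0.8 0" --pt "0 -0.22 -1 0.8 0"

```text
time: 3.4
position: [0.466, 0.1805, 0.1515]
orientation: [0.995, -0.1, -0.0, 0.0]
ft_force: [0.1, 0.5, 0.4]
grip_width: 0.501
grasp_force: 0.0
```

Call:
play_rows --pt "0 0 0 0.4 0" --pt "0 0 0 0.74 0" --pt "0 0 0 0.74 0" --pt "0 0 0 0.74 0"

```text
time: 3.8
position: [0.4668, 0.1812, 0.0788]
orientation: [0.995, -0.1, 0.001, -0.0]
ft_force: [-0.2, -0.4, 0.4]
grip_width: 0.5
grasp_force: 0.0
```

```bash
python3 - <<'E'
from h import *
print(readout.sense()['position'],readout.sense()['ft_force'])
s=cams.get_image('side')[:,:,::-1];cv2.imwrite('pics/a.png',cv2.resize(s[130:280,150:350],None,fx=4,fy=4,interpolation=cv2.INTER_CUBIC))
E
```

```text
[0.46675622 0.18122822 0.07884573] [-0.154357   -0.36972124  0.44941191]
```

View pics/a.png

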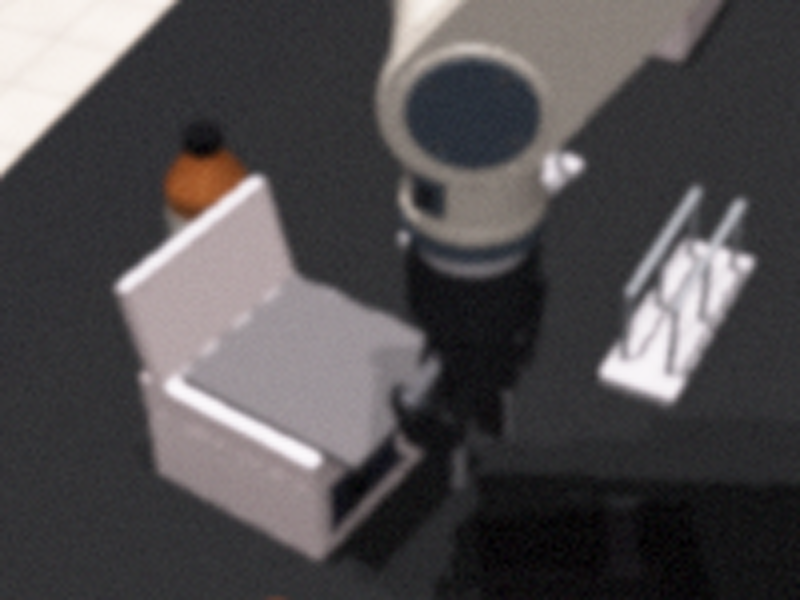

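The gripper stands in front of the lip at crop (420,390), roughly centred on it. Now I creep forward to contact.

Call:
play_rows --pt "0 0.15 -0.02 0 0" --pt "0 0.28 -0.02 0 0" --pt "0 0.31 -0.02 0 0" --pt "0 0.33 -0.02 0 0" --pt "0 0.33 -0.02 0 0"

```text
time: 4.35
position: [0.4985, 0.1768, 0.0774]
orientation: [0.995, -0.1, 0.0, -0.0]
ft_force: [-0.1, 1.3, -0.9]
grip_width: 0.502
grasp_force: 0.0
```

Call:
play_rows --pt "0 0.01 0 0 0" --pt "0 0.02 0 0 0" --pt "0 0.02 0 0 0"

```text
time: 4.65
position: [0.4999, 0.1765, 0.0772]
orientation: [0.995, -0.1, -0.0, 0.0]
ft_force: [-0.8, -0.4, 0.0]
grip_width: 0.496
grasp_force: 0.4
```

Call:
play_rows --pt "0 0.01 0 0 0" --pt "0 0.02 0 0 0" --pt "0 0.02 0 0 0"

```text
time: 4.95
position: [0.5012, 0.1762, 0.0771]
orientation: [0.995, -0.1, -0.001, 0.0]
ft_force: [-4.6, 1.7, 2.4]
grip_width: 0.5
grasp_force: 2.4
```

Call:
play_rows --pt "0 0.01 0 0 0" --pt "0 0.02 0 0 0" --pt "0 0.02 0 0 0"

```text
time: 5.25
position: [0.5012, 0.1761, 0.077]
orientation: [0.995, -0.1, -0.003, 0.0]
ft_force: [-11.0, 5.7, 8.2]
grip_width: 0.5
grasp_force: 6.2
```

Contact is firm at about 11 N. The upward force on the tool shows plenty of friction. Now I lift along the arc about the heel.

Call:
play_rows --pt "0 0 0 -0.04 0" --pt "0 0 0 -0.08 0" --pt "0 0.01 0 -0.12 0" --pt "0 0.01 0 -0.16 0" --pt "0 0.02 0 -0.2 0" --pt "0 0.02 0 -0.24 0" --pt "0 0.02 0 -0.24 0"

```text
time: 5.95
position: [0.5042, 0.1753, 0.101]
orientation: [0.995, -0.1, -0.002, 0.0]
ft_force: [-6.1, 2.5, 0.7]
grip_width: 0.498
grasp_force: 3.1
```

```bash
python3 - <<'E'
from h import *
print(readout.sense()['position'],readout.sense()['ft_force'])
s=cams.get_image('side')[:,:,::-1];cv2.imwrite('pics/b.png',cv2.resize(s[130:280,150:350],None,fx=4,fy=4,interpolation=cv2.INTER_CUBIC))
E
```

```text
[0.50420487 0.17533891 0.10103738] [-6.11872741  2.48995364  0.72987346]
```

View pics/b.png

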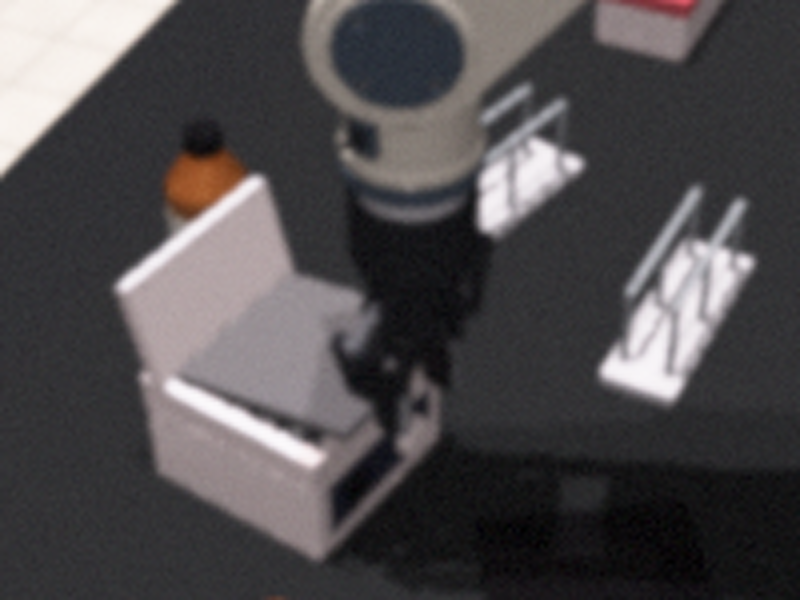

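The lid is tipping: its left edge at crop (330,430) is off the rim. I continue along the arc.

Call:
play_rows --pt "0 0.01 0 -0.04 0" --pt "0 0.02 0 -0.08 0" --pt "0 0.03 0 -0.12 0" --pt "0 0.05 0 -0.16 0" --pt "0 0.07 0 -0.2 0" --pt "0 0.09 0 -0.24 0" --pt "0 0.11 0 -0.28 0"

```text
time: 6.7
position: [0.5141, 0.1733, 0.1287]
orientation: [0.995, -0.1, -0.003, 0.0]
ft_force: [-10.4, 4.8, 2.8]
grip_width: 0.499
grasp_force: 5.9
```

Call:
play_rows --pt "0 0.025 0 -0.04 0" --pt "0 0.05 0 -0.08 0" --pt "0 0.075 0 -0.12 0" --pt "0 0.1 0 -0.16 0" --pt "0 0.12 0 -0.18 0"

```text
time: 7.2
position: [0.5217, 0.1716, 0.1463]
orientation: [0.995, -0.1, -0.007, 0.001]
ft_force: [-27.5, 10.8, 13.9]
grip_width: 0.5
grasp_force: 14.3
```

Force rose to 27 N because the command is over-compressing the lid against the panel. I ease x back while lifting.

Call:
play_rows --pt "0 -0.03 0 0.0 0" --pt "0 -0.02 0 -0.03 0" --pt "0 0.0 0 -0.07 0" --pt "0 0.02 0 -0.1 0" --pt "0 0.05 0 -0.15 0" --pt "0 0.08 0 -0.2 0" --pt "0 0.12 0 -0.25 0" --pt "0 0.16 0 -0.29 0"

```text
time: 8.0
position: [0.5422, 0.1678, 0.1765]
orientation: [0.995, -0.1, -0.002, 0.0]
ft_force: [-4.0, 0.1, 2.0]
grip_width: 0.501
grasp_force: 1.6
```

Call:
play_rows --pt "0 0.05 0 -0.04 0" --pt "0 0.09 0 -0.08 0" --pt "0 0.14 0 -0.12 0" --pt "0 0.19 0 -0.16 0" --pt "0 0.24 0 -0.19 0" --pt "0 0.29 0 -0.22 0" --pt "0 0.34 0 -0.25 0" --pt "0 0.4 0 -0.28 0" --pt "0 0.46 0 -0.31 0" --pt "0 0.52 0 -0.33 0" --pt "0 0.58 0 -0.35 0" --pt "0 0.63 0 -0.36 0"

```text
time: 9.2
position: [0.6068, 0.1551, 0.2125]
orientation: [0.995, -0.1, 0.0, -0.0]
ft_force: [-0.5, 0.1, 0.5]
grip_width: 0.499
grasp_force: 0.1
```

```bash
python3 - <<'E'
from h import *
print(readout.sense()['position'],readout.sense()['ft_force'])
s=cams.get_image('side')[:,:,::-1];cv2.imwrite('pics/c.png',cv2.resize(s[100:280,150:350],None,fx=3.3,fy=3.3,interpolation=cv2.INTER_CUBIC))
E
```

```text
[0.60679138 0.1550586  0.21251559] [-0.49964689  0.08747254  0.4682392 ]
```

View pics/c.png

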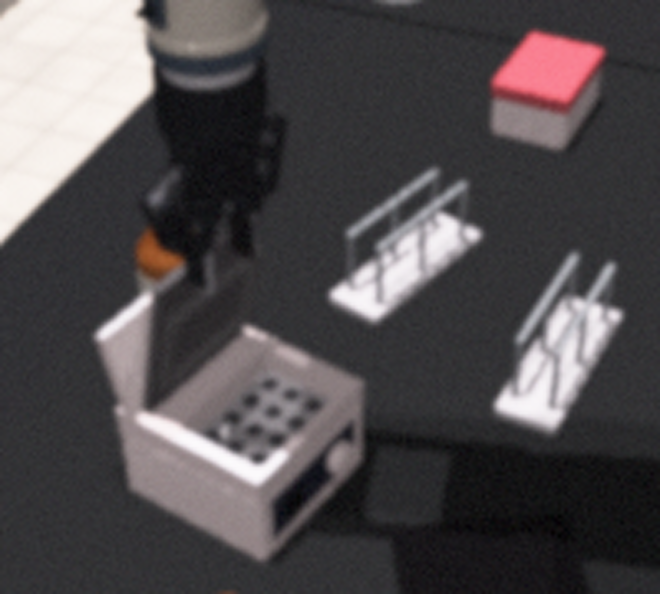

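The lid stands at about 75 degrees on its heel against the panel foot, around crop (200,320). I push it past vertical and follow it down onto the panel.

Call:
play_rows --pt "0 0.06 0 -0.01 0" --pt "0 0.12 0 -0.02 0" --pt "0 0.18 0 -0.03 0" --pt "0 0.24 0 -0.04 0" --pt "0 0.3 0 -0.04 0" --pt "0 0.35 0 -0.04 0" --pt "0 0.4 0 -0.04 0" --pt "0 0.44 0 -0.04 0" --pt "0 0.48 0 -0.04 0" --pt "0 0.52 0 -0.04 0" --pt "0 0.56 0 -0.04 0" --pt "0 0.6 0 -0.04 0"

```text
time: 10.45
position: [0.6652, 0.1432, 0.2163]
orientation: [0.995, -0.1, -0.0, 0.0]
ft_force: [-0.7, -0.9, 0.3]
grip_width: 0.501
grasp_force: 0.0
```

Call:
play_rows --pt "0 0.03 0 0 0" --pt "0 0.06 0 0 0" --pt "0 0.08 0 0 0" --pt "0 0.08 0 0 0"

```text
time: 10.85
position: [0.673, 0.1416, 0.2163]
orientation: [0.995, -0.1, 0.0, -0.0]
ft_force: [0.0, -0.6, -0.4]
grip_width: 0.502
grasp_force: 0.0
```

Call:
play_rows --pt "0 -0.4 0 0 0" --pt "0 -0.8 0 0 0" --pt "-0.3 -0.8 0 -0.5 0" --pt "-0.3 -0.8 0 -0.9 0" --pt "-0.3 -0.8 0 -0.9 0" --pt "-0.3 -0.8 0 -0.9 0"

```text
time: 11.45
position: [0.5948, 0.1577, 0.3077]
orientation: [0.995, -0.1, 0.001, -0.0]
ft_force: [-0.7, -1.0, -0.7]
grip_width: 0.65
grasp_force: 0.0
```

Call:
play_rows --pt "-0.3 -0.9 0 0 -0.5" --pt "-0.3 -0.9 0 0 -0.5" --pt "-0.3 -0.9 0 0 -0.5" --pt "-0.3 -0.9 0 0 -0.5" --pt "-0.3 -0.9 0 0 -0.5" --pt "-0.3 -0.9 0 0 -0.5" --pt "-0.3 -0.9 0 0 -0.5" --pt "-0.3 -0.9 0 0 -0.5" --pt "-0.3 -0.9 0 0 -0.5" --pt "-0.3 -0.9 0 0 -0.5" --pt "-0.3 -0.9 0 0 -0.5" --pt "-0.3 -0.9 0 0 -0.5"

```text
time: 12.65
position: [0.5054, 0.1751, 0.3047]
orientation: [0.774, 0.633, -0.001, -0.001]
ft_force: [-0.1, -0.4, -0.3]
grip_width: 0.649
grasp_force: 0.0
```

```bash
python3 - <<'E'
from h import *
x=readout.sense();print(x['position'],x['orientation'],x['joints'])
s=cams.get_image('side')[:,:,::-1];t=cams.get_image('top')[:,:,::-1]
cv2.imwrite('pics/s1.png',s);cv2.imwrite('pics/t1.png',t)
f=lambda i,a,b,c,d:cv2.resize(i[a:b,c:d],None,fx=4,fy=4,interpolation=cv2.INTER_CUBIC)
cv2.imwrite('pics/d.png',np.hstack([f(s,130,280,170,270),f(t,120,270,150,250)]))
E
```

```text
[0.50542786 0.17507116 0.30466901] [ 7.73919065e-01  6.33282849e-01 -1.34636600e-03 -5.48206464e-04] [3.11178952e-01 2.10161265e-01 1.75400043e+00 3.79369594e-05
 1.18033814e+00 5.10383597e-01]
```

View pics/d.png

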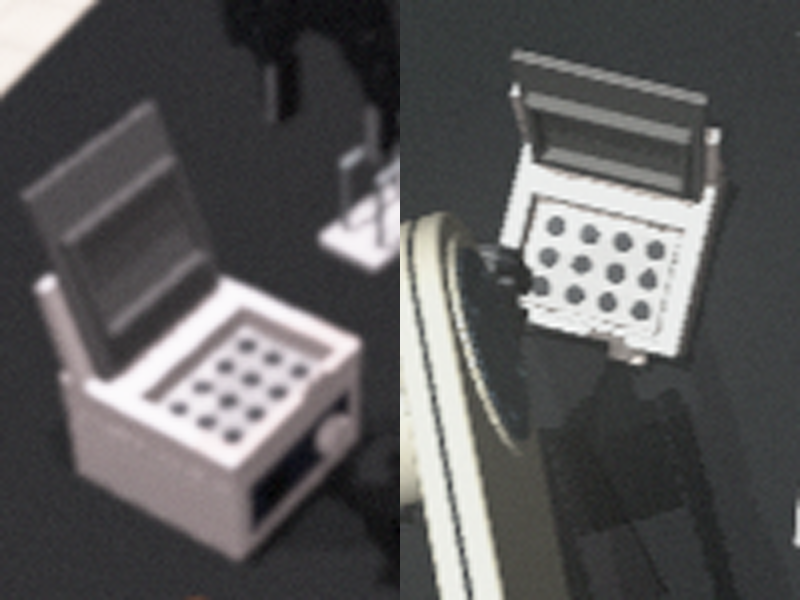

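The lid leans on the panel by itself. Its lip corners are at side crop (25,195)/(152,103) and top crop (514,54)/(706,99). I triangulate them next.

```bash
python3 - <<'E'
from h import *
s=(np.array([[25,195],[152,103]])+.5)/4-.5+[170,130]
t=(np.array([[514-400,54],[706-400,99]])+.5)/4-.5+[150,120]
for i in range(2):
    c1,d1=ray('side',s[i:i+1]);c2,d2=ray('top',t[i:i+1])
    A=np.c_[d1[0],-d2[0]];k=np.linalg.lstsq(A,c2-c1,rcond=None)[0]
    p,q=c1+d1[0]*k[0],c2+d2[0]*k[1];print((p+q)/2,np.linalg.norm(p-q))
print(plane('top',t,.225),plane('side',s,.225))
y=np.radians(-11.5);X=np.array([np.cos(y),np.sin(y)])
L=np.array([.654,.1406]);print('expected lip underside',L+X*.036,.09+.135,'top side edge',L+X*.044,.223)
E
```

```text
[0.69945499 0.18992267 0.22387295] 0.0005629521749472192
[0.67491755 0.07389929 0.22285041] 0.0023795175281918707
[[0.6994831  0.18982105 0.225     ]
 [0.67564544 0.07423302 0.225     ]] [[0.69826348 0.19110306 0.225     ]
 [0.67207579 0.07642028 0.225     ]]
expected lip underside [0.68927729 0.13342275] 0.225 top side edge [0.69711669 0.13182781] 0.223
```

Call:
play_rows --pt "-0.3 0 0.4 0 0" --pt "-0.3 0 0.8 0 0" --pt "-0.3 0 1 0 0" --pt "-0.3 0 1 0 0" --squeeze 20

```text
time: 13.15
position: [0.606, 0.1548, 0.3053]
orientation: [0.775, 0.632, -0.0, 0.0]
ft_force: [0.6, 0.6, 0.4]
grip_width: 0.651
grasp_force: 0.0
```

Call:
play_rows --pt "-0.3 -0.05 0.4 0 0" --pt "-0.3 -0.05 0.8 0 0" --pt "-0.3 -0.05 0.87 0 0" --pt "-0.3 -0.05 0.87 0 0" --pt "-0.3 -0.05 0.87 0 0"

```text
time: 13.65
position: [0.6868, 0.1338, 0.3058]
orientation: [0.774, 0.633, -0.001, -0.001]
ft_force: [0.4, 0.9, -0.3]
grip_width: 0.654
grasp_force: 0.0
```

Call:
play_rows --pt "-0.3 0 0 0.2 0" --pt "-0.3 0 0 0.4 0" --pt "-0.3 0 0 0.6 0" --pt "-0.3 0 0 0.7 0" --pt "-0.3 0 0 0.8 0" --pt "-0.3 0 0 0.8 0"

```text
time: 14.25
position: [0.6874, 0.1336, 0.2254]
orientation: [0.774, 0.633, -0.001, -0.0]
ft_force: [0.8, 0.4, -0.3]
grip_width: 0.647
grasp_force: 0.0
```

Call:
play_rows --pt "-0.3 0 0 0.1 0" --pt "-0.3 0 0 0.2 0" --pt "-0.3 0 0 0.3 0" --pt "-0.3 0 0 0.3 0"

```text
time: 14.65
position: [0.6873, 0.1332, 0.1942]
orientation: [0.774, 0.633, -0.001, -0.001]
ft_force: [0.1, 0.4, 0.0]
grip_width: 0.651
grasp_force: 0.0
```

Call:
play_rows --pt "0.3 0 0 0 0" --pt "0.5 0 0 0 0" --pt "0.6 0 0 0 0" --pt "0.7 0 0 0 0" --pt "0.8 0 0 0 0" --pt "0.9 0 0 0 0" --pt "1 0 0 0 0" --pt "1 0 0 0 0" --pt "1 0 0 0 0"

```text
time: 15.55
position: [0.6886, 0.1335, 0.1967]
orientation: [0.774, 0.633, 0.0, 0.0]
ft_force: [-1.6, 0.2, 4.5]
grip_width: 0.19
grasp_force: 19.2
```

Call:
play_rows --pt "1 0 0 -0.03 0" --pt "1 0 0 -0.06 0" --pt "1 0 0 -0.1 0" --pt "1 0 0 -0.15 0" --pt "1 0 0 -0.2 0" --pt "1 0 0 -0.2 0" --squeeze 30

```text
time: 16.15
position: [0.6861, 0.1334, 0.2151]
orientation: [0.774, 0.633, -0.002, -0.002]
ft_force: [-6.7, 1.2, 0.2]
grip_width: 0.133
grasp_force: 30.8
```

Call:
play_rows --pt "1 0 0 -0.1 0" --pt "1 0 0 -0.2 0" --pt "1 0 0 -0.3 0" --pt "1 0 0 -0.4 0" --pt "1 0 0 -0.4 0" --squeeze 50

```text
time: 16.65
position: [0.6884, 0.1335, 0.2578]
orientation: [0.774, 0.633, 0.0, -0.0]
ft_force: [-5.3, 0.2, 2.4]
grip_width: 0.106
grasp_force: 51.4
```

```bash
python3 - <<'E'
from h import *
x=readout.sense();print(x['position'],x['ft_force'])
s=cams.get_image('side')[:,:,::-1];t=cams.get_image('top')[:,:,::-1]
f=lambda i,a,b,c,d:cv2.resize(i[a:b,c:d],None,fx=4,fy=4,interpolation=cv2.INTER_CUBIC)
cv2.imwrite('pics/e.png',np.hstack([f(s,100,250,150,250),f(t,100,250,150,250)]))
E
```

```text
[0.68837852 0.13348805 0.25777642] [-5.32310361  0.2165033   2.4279973 ]
```

View pics/e.png

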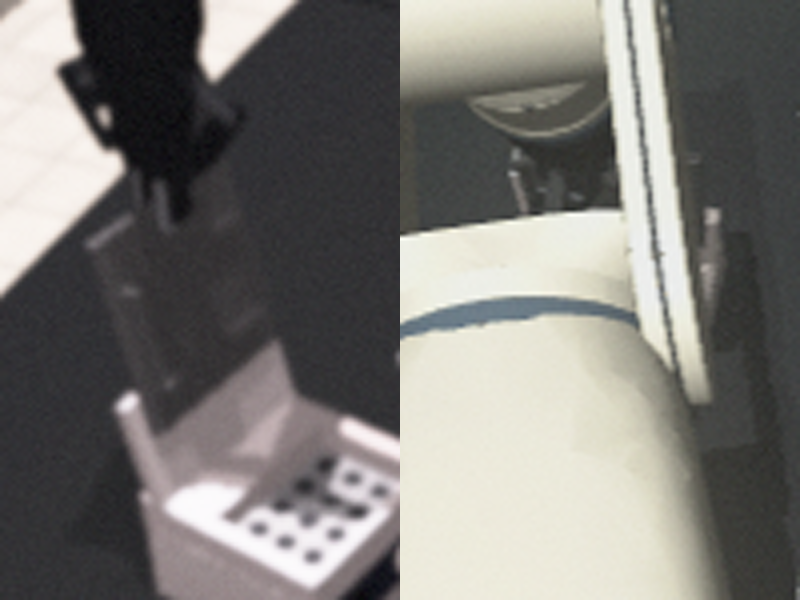

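The lid is held nearly vertical with its ribs facing front. A 5 N x force says the panel still touches it, so I move it forward off the panel and up.

Call:
play_rows --pt "1 0 -0.1 0 0" --pt "1 0 -0.2 0 0" --pt "1 0 -0.3 -0.1 0" --pt "1 0 -0.3 -0.2 0" --pt "1 0 -0.3 -0.3 0" --pt "1 0 -0.3 -0.3 0" --pt "1 0 -0.3 -0.3 0" --squeeze 60

```text
time: 17.45
position: [0.6598, 0.1392, 0.2871]
orientation: [0.774, 0.633, 0.001, 0.001]
ft_force: [-0.7, -0.1, -1.8]
grip_width: 0.075
grasp_force: 58.7
```

```bash
python3 - <<'E'
from h import *
x=readout.sense();print(x['position'],x['ft_force'],x['moment'],x['grip_width'])
s=cams.get_image('side')[:,:,::-1]
cv2.imwrite('pics/s2.png',s)
cv2.imwrite('pics/f.png',cv2.resize(s[80:230,140:340],None,fx=4,fy=4,interpolation=cv2.INTER_CUBIC))
E
```

```text
[0.65976385 0.13922281 0.28705644] [-0.73735053 -0.10911384 -1.83857033] [-0.00708198 -0.01825937 -0.00626966] 0.07545157152524733
```

View pics/f.png

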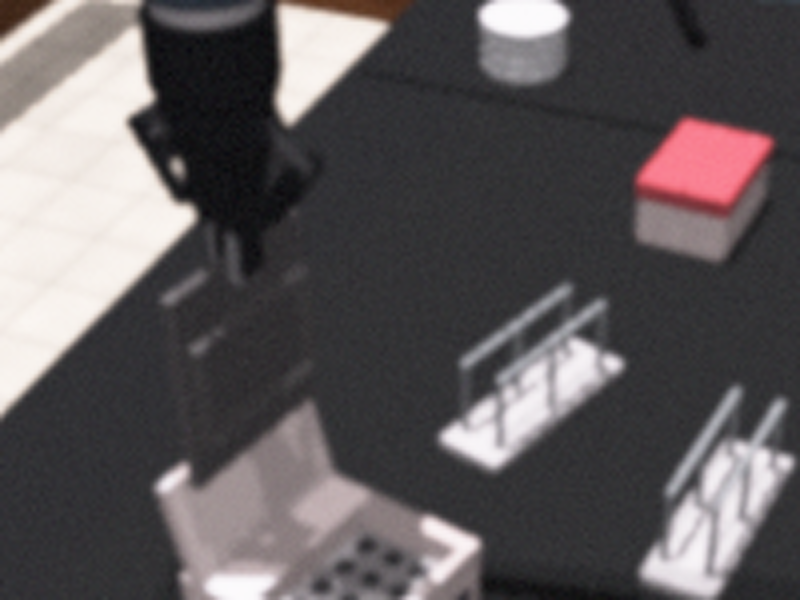

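The lid hangs flat and upright from the pads, clear of the bath. Its lip corner is at crop (165,300) and its heel corner at (192,483). I use these to get its height and lateral offset in the grip.

```bash
python3 - <<'E'
from h import *
p=np.array([.6598,.1392,.2871]);a=np.radians(78.5);ty=np.array([np.sin(a),-np.cos(a),0]);tx=np.array([np.cos(a),np.sin(a),0])
uv=(np.array([[165,300],[192,483],[298,210]])+.5)/4-.5+[140,80]
c,d=ray('side',uv);o=p-.004*ty
P=c+d*(((o-c)@ty)/(d@ty))[:,None]
for q in P:print(q.round(4),'rel tx',((q-p)@tx).round(4),'dz',(q[2]-p[2]).round(4))
E
```

```text
[0.6681 0.1999 0.3075] rel tx 0.0611 dz 0.0204
[0.6679 0.1992 0.1715] rel tx 0.0604 dz -0.1156
[0.6442 0.0824 0.3045] rel tx -0.0588 dz 0.0174
```

Call:
play_rows --pt "1 0 0 -0.15 0" --pt "1 0 -0.05 -0.3 0" --pt "1 -0.3 -0.1 -0.3 0" --pt "1 -0.6 -0.15 -0.3 0" --pt "1 -0.85 -0.19 -0.3 0" --pt "1 -1 -0.19 -0.3 0" --pt "1 -1 -0.19 -0.3 0"

```text
time: 18.2
position: [0.6207, 0.0436, 0.3176]
orientation: [0.775, 0.632, 0.001, 0.001]
ft_force: [-0.2, 0.4, -2.0]
grip_width: 0.077
grasp_force: 58.7
```

Call:
play_rows --pt "1 -0.25 0 0 0" --pt "1 -0.55 0 0 0" --pt "1 -0.85 0 0 0" --pt "1 -1 0 0 0" --pt "1 -1 0 0 0"

```text
time: 18.7
position: [0.601, -0.0539, 0.3167]
orientation: [0.775, 0.632, 0.0, 0.0]
ft_force: [0.2, -0.1, -1.4]
grip_width: 0.072
grasp_force: 58.7
```

Call:
play_rows --pt "1 -0.25 0 0 0.01" --pt "1 -0.55 0 0 0.02" --pt "1 -0.85 0 0 0.031" --pt "1 -1 0 0 0.031" --pt "1 -1 0 0 0.031" --pt "1 -1 0 0 0.031"

```text
time: 19.3
position: [0.5814, -0.15, 0.3163]
orientation: [0.804, 0.595, 0.0, -0.0]
ft_force: [0.0, -0.4, -1.0]
grip_width: 0.083
grasp_force: 58.7
```

```bash
python3 - <<'E'
from h import *
x=readout.sense();p=x['position'];q=x['orientation'];w=2*np.arctan2(q[1],q[0]);d=np.array([.581,-.1535])-p[:2]
print(p,np.degrees(w),x['grip_width'],'tx',d@[np.cos(w),np.sin(w)],'ty',d@[np.sin(w),-np.cos(w)])
E
```

```text
[ 0.5813831  -0.1499869   0.31633851] 73.01433111987491 0.08266385315312128 tx -0.0034717676897292743 ty 0.0006599029504521336
```

Call:
play_rows --pt "1 -0.03 0.01 0.25 0" --pt "1 -0.03 0.01 0.5 0" --pt "1 -0.03 0.01 0.75 0" --pt "1 -0.03 0.01 1 0" --pt "1 -0.03 0.01 1 0"

```text
time: 19.8
position: [0.5792, -0.1519, 0.2129]
orientation: [0.803, 0.595, -0.002, -0.003]
ft_force: [-0.7, 0.3, -2.9]
grip_width: 0.075
grasp_force: 58.9
```

Call:
play_rows --pt "1 0 0 0.08 0" --pt "1 0 0 0.16 0" --pt "1 0 0 0.24 0" --pt "1 0 0 0.32 0" --pt "1 0 0 0.4 0" --pt "1 0 0 0.4 0"

```text
time: 20.4
position: [0.5803, -0.154, 0.175]
orientation: [0.804, 0.595, -0.001, -0.001]
ft_force: [-0.7, -0.3, -2.5]
grip_width: 0.08
grasp_force: 58.9
```

Call:
play_rows --pt "1 0 0 0.08 0" --pt "1 0 0 0.16 0" --pt "1 0 0 0.24 0" --pt "1 0 0 0.32 0" --pt "1 0 0 0.36 0" --pt "1 0 0 0.36 0"

```text
time: 21.0
position: [0.5805, -0.154, 0.1394]
orientation: [0.804, 0.595, -0.0, -0.001]
ft_force: [0.3, 0.4, -2.1]
grip_width: 0.077
grasp_force: 58.9
```

Call:
play_rows --pt "1 0 0 0.02 0" --pt "1 0 0 0.04 0" --pt "1 0 0 0.06 0" --pt "1 0 0 0.06 0"

```text
time: 21.4
position: [0.5817, -0.1544, 0.1352]
orientation: [0.804, 0.595, 0.0, 0.001]
ft_force: [-1.2, -0.3, 3.9]
grip_width: 0.074
grasp_force: 59.8
```

Floor contact: the z force went from -2 to +4 N at TCP z 0.135, so the heel is about 122 mm below the TCP, consistent with the estimate. I hold briefly, then open gently.

Call:
play_rows --pt "1 0 0 0 0" --pt "1 0 0 0 0" --pt "0.75 0 0 0 0" --pt "0.7 0 0 0 0" --pt "0.65 0 0 0 0" --pt "0.6 0 0 0 0" --pt "0.5 0 0 0 0" --pt "0.3 0 0 0 0" --pt "0.1 0 0 0 0" --pt "-0.1 0 0 0 0" --pt "-0.3 0 0 0 0" --pt "-0.3 0 0 0 0" --squeeze 20

```text
time: 22.6
position: [0.581, -0.1541, 0.1343]
orientation: [0.804, 0.595, 0.0, 0.0]
ft_force: [0.2, 0.3, 0.2]
grip_width: 0.646
grasp_force: 0.0
```

Call:
play_rows --pt "-0.3 0 0 -0.1 0" --pt "-0.3 0 0 -0.2 0" --pt "-0.3 0 0 -0.35 0" --pt "-0.3 0 0 -0.6 0" --pt "-0.3 0 0 -0.9 0" --pt "-0.3 0 0 -0.9 0"

```text
time: 23.2
position: [0.5838, -0.1549, 0.2301]
orientation: [0.804, 0.595, 0.003, 0.004]
ft_force: [0.0, 0.1, 0.7]
grip_width: 0.652
grasp_force: 0.0
```

Call:
play_rows --pt "-0.3 -0.5 -0.4 -0.3 0" --pt "-0.3 -1 -0.9 -0.3 0" --pt "-0.3 -1 -1 -0.3 0" --pt "-0.3 -1 -1 -0.3 0" --pt "-0.3 -1 -1 -0.3 0"

```text
time: 23.7
position: [0.4558, -0.221, 0.2552]
orientation: [0.804, 0.594, 0.0, 0.001]
ft_force: [0.2, -0.8, -0.1]
grip_width: 0.653
grasp_force: 0.0
```

```bash
python3 - <<'E'
from h import *
s0=cv2.imread('pics/side0.png')
s=cams.get_image('side')[:,:,::-1];t=cams.get_image('top')[:,:,::-1];cv2.imwrite('pics/s3.png',s);cv2.imwrite('pics/t3.png',t)
t0=cv2.imread('pics/top0.png')
a=np.radians(-17);X=np.array([np.cos(a),np.sin(a),0]);Y=np.array([-np.sin(a),np.cos(a),0]);S=np.array([.576,-.152,.012])
for n,i,i0 in(('side',s,s0),('top',t,t0)):
    pts=np.array([S+sy*.06*Y+z*np.array([0,0,1.]) for z in(.005,.14) for sy in(-1,1)])
    print(n,'expected lid corners',proj(n,pts).round(0).tolist())
    u=proj(n,pts);x0,y0=(u.min(0)-10).astype(int);x1,y1=(u.max(0)+10).astype(int)
    df=(np.abs(i.astype(int)-i0).max(2)>30)[y0:y1,x0:x1];print((x0,y0))
    for r in df[::2]:print(''.join('#' if v else '.' for v in r))
E
```

```text
side expected lid corners [[284.0, 169.0], [261.0, 187.0], [286.0, 134.0], [261.0, 151.0]]
(np.int64(251), np.int64(123))
............................................
............................................
............................................
............................................
............................................
................................###.........
.............................######.........
...........................#####............
.......................#######..............
....................#######.................
..................######....................
...............######............###........
...........#######............######........
.........######............######...........
..........#.............####..##............
......................###..#####............
...................####.#######.............
................####.######.................
..............###.######....................
................######......................
............########........................
.........#######..#..........####
[... 1367 characters left out ...]

............############################..#..........................
..............################################..#....................
..............#.....###############################.##...............
..............#######......##########################.####.#.........
....................#######......############################........
.............................####.....################...............
..................................######....##########...............
......................................########..####.................
..........................................######.....................
.............................................##..#...................
```

The lid's lip edge lies within a pixel or two of where an upright, centred lid should be in the side view, (260,151) to (285,134). It has been released and the arm is clear.

```bash
python3 -c "
from bench import order
print(order.sign_off())"
```

```text
the job is handed in; nothing more can be done
None
```

The job is handed in at about 24 s of the 61 s: the lid was tipped back onto the panel and let go, lifted off by its lip, and now stands upright, centred and released in the right-hand rack's slot; no verdict came back.

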